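# Shift the bench gearbox into third

## Robot

A 6-joint arm with a two-finger parallel gripper is mounted at the origin on the work surface. World frame = base frame: x ahead of the robot, y to its left, z up, the work surface at z = 0. Lengths are in m, angles in degrees, forces in N, time in s.
With the tool pointing down it reaches from about 0.325 to 0.85 m from the base axis. Payload 15.5 kg.
Tool frame: the origin (TCP) lies at the very end of the fingers, on their centre line; the grasp point (between the pads) lies arm.grip_depth behind it (arm.grip_depth is the distance from the TCP to the grasp point, in m); z points along the fingers, y is the line along which they close (so a half turn about z gives the same grasp; the last joint's range is limited). The gripper opens to 91 mm and grips with 3 to 60 N. Pads are 32 mm wide; open, the fingers measure 118 mm over their backs; the gripper's body (76 mm by 178 mm) begins 60 mm behind the grasp point.
Start: joints at [65.518, 28.281, 77.091, -0, 74.628, -5.472], TCP at [0.204, 0.591, 0.214] pointing down, gripper open.
Joint ranges: [-166.48, 166.48], [-47.26, 123.95], [12.59, 153.08], [-70.14, 250.14], [6.76, 159.57], [-176.63, 176.63]. Speed limits (degrees/s): [108.29, 108.29, 147.25, 172.46, 172.46, 172.46].

## Interface

Orientations are given as a 3x3 rotation matrix whose columns are the frame's x, y, z axes.
In Python, from rig import arm gives the robot as it stands. Calls block until the motion is done:
- arm.move_to(position, orientation): joint-space move of the TCP to a pose.
- arm.move_l(position, orientation=None, feed=0.15): straight line of the TCP; orientation=None keeps the orientation; feed is the mean speed in m/s.
- arm.move_joints(angles): joint-space move.
- arm.grip(opening): finger opening in m; the grip force is fixed at half the most; returns when the fingers have stopped.
- arm.sleep(seconds).
- arm.solve_ik(position, orientation): joint angles nearest the present ones, or None.
- arm.snapshot(name): name is "scene" or "top"; returns the picture (400x640x3 uint8, red, green, blue); there is no depth.
- arm.get_calibration(name): a dict with "intrinsics" (3x3 intrinsics, pixels), "cam_to_world" (4x4, takes a point from camera to world coordinates). Camera axes: x right, y down, z forward; pixel columns grow to the right and rows downward; lengths in m; the calibration is good to about 2 mm. A picture is of the moment at which its call begins. get_calibration takes no time and is no camera call.
A pose or a line that the arm cannot do raises arm.Unreachable and nothing moves.
- arm.sign_off(): hands the job in; it is judged then, once.
Readings, each from a call of its own:
- arm.current_t(): time.
- arm.current_joint_positions(): joint angles.
- arm.current_dq(): joint speeds.
- arm.current_tau(): joint torques, N m.
- arm.current_ee_pos(): TCP position.
- arm.current_tool_rot(): TCP orientation.
- arm.current_force(): force on the tool from outside, world axes, zero at the start.
- arm.current_torque(): the same for the moment, N m.
- arm.current_width(): finger opening in m.
- arm.current_grasp_force(): force on a finger pad.
Only numpy, scipy, OpenCV 4.12 (cv2) and the standard library are available. Lean on these libraries where they do the work, as an engineer would, in place of code of your own. Each camera call takes 0.05 s, during which the arm holds its last target. There are 200 camera calls.

## Task

Put the gearbox on the bench into third for its test run: push its gear lever with the fingertips to neutral, take it across the H-shaped gate from the left-hand column to the right-hand column, then push it forward (away from the robot) until it is fully home in the third slot, the far right one. The knob is sprung down on its stem: do not pull it up. Leave the loose things round the gearbox where they are, and finish with the hand clear of the lever.

Things in the scene. Friction and masses are not known exactly. Their poses are not given: they have to be found in the camera images.
- gearbox: Grey gearbox housing bolted to the bench, foot 200 x 180 mm, body 165 x 145 mm, 122 mm high, with an H-shaped gate on top. Origin: centre of its underside, on the bench. Its x axis points forward (away from the robot, turned at most 0.4 rad), y to the left, z up.
- gate (a point): Centre of the top of the aluminium gate plate (130 x 120 mm), axes as the gearbox, 130 mm above the bench. Two slots' columns along x at y = +24 and -24 mm, 16 mm wide, to x = +-38 mm, joined by a cross channel 20 mm wide at x = 0. First slot forward left, second back left, third forward right, fourth back right. Between the columns two islands 32 mm wide block the stem off neutral.
- knob_centre (a point): Centre of the black upright gear knob (about 36 mm diameter, 60 mm high) on top of the lever. From the gearbox's axis it moves up to 58 mm forward and back, 47 mm left and right; upright it is 226 mm above the bench.
- lever_pivot (a point): Pivot of the lever, hidden in the housing on its vertical axis, 26 mm above the bench; the knob centre is 200 mm from it along the 10 mm steel stem. Friction only, about 1.5 N at the knob: the lever stays where it is left.
- across (a joint): Sideways lean of the lever in rad: -0.2355 = left-hand column (where it starts), +0.2355 = right-hand column (both are end stops), 0 = upright.
- shift (a joint): Lean of the lever forward and back in rad: +0.2915 = fully forward (end stop), 0 = neutral, -0.2915 = fully back. The lever starts anywhere along the left-hand column. It can cross between the columns only while this is within about 0.05 of zero.
- pull (a joint): How far the knob is pulled up along its stem, in m: 0 = seated (as it starts), 0.015 = fully up. A spring of 16 N holds it down.
- jar: Loose white plastic jar, 64 mm diameter, 85 mm high, standing beside the gearbox. Origin: centre of its underside.
- socket: Loose steel socket, 32 mm diameter, 60 mm high, standing beside the gearbox. Origin: centre of its underside.
- bearing: Loose steel ball-bearing ring, 62 mm diameter, 18 mm high, lying beside the gearbox. Origin: centre of its underside.
- hammer: Loose hammer lying on the bench beyond the gearbox, about 260 mm long. Origin: about the middle of the tool, at bench height.

How it is judged (in metres and radians):
On the way, in this order (a step that is already met when the one before it is completed fails the run):
1. the lever is in the right-hand column, in neutral (value of joint across above 0.2 rad and value of joint shift between -0.12 and 0.12 rad).
2. the lever is fully forward in the third slot (value of joint across above 0.19 rad and value of joint shift above 0.255 rad), for 0.2 s.
At the end, for the whole second after the job is handed in: The lever stands in the third (forward right) slot: across above 0.19 rad and shift above 0.255 rad (the stop is at 0.2915), the knob seated on its stem (within 3 mm), and each loose thing within 20 mm of where it began (all of step 2 and value of joint pull below 0.003 m and value of joint shift below 0.32 rad and distance of each of jar, socket, bearing, hammer from where it was at the start of the episode below 0.02 m); the robot touches nothing.
It fails at once if the knob is pulled up more than 8 mm off its seat (value of joint pull above 0.008 m).
It fails at once if the jar is moved more than 20 mm or lifted (distance of jar from where it was at the start of the episode above 0.02 m).
It fails at once if the socket is moved more than 20 mm or lifted (distance of socket from where it was at the start of the episode above 0.02 m).
It fails at once if the bearing is moved more than 20 mm or lifted (distance of bearing from where it was at the start of the episode above 0.02 m).
It fails at once if the hammer is moved more than 20 mm or lifted (distance of hammer from where it was at the start of the episode above 0.02 m).
It also fails if it takes over 61 s, if anything falls off the work surface, if the arm or the gripper's body presses on something with over 40 N, if the wrist force passes 120 N, or if a joint passes its speed limit or range.

## Working session

There is one attempt and no reset: what is moved stays moved. The work goes in short steps, each a Python script; the robot and the scene stay as the last script left them, time stands still between calls to the robot, and variables do not carry over. Pictures are saved under pics/ and viewed, at most 10 in all, crops included, and the job is handed in when it is done.

```bash
mkdir -p pics; python3 - <<'E'
from rig import arm
import cv2,numpy as np
for n in("scene","top"):
    cv2.imwrite(f"pics/{n}0.png",arm.snapshot(n)[:,:,::-1])
    c=arm.get_calibration(n);print(np.round(c["intrinsics"],1).tolist(),np.round(c["cam_to_world"],3).tolist())
print(arm.grip_depth,arm.current_tool_rot(),arm.current_t())
E
```

```text
[[454.7, 0.0, 319.2], [0.0, 454.7, 201.9], [0.0, 0.0, 1.0]] [[0.139, 0.602, -0.786, 1.293], [0.99, -0.094, 0.103, -0.04], [-0.012, -0.793, -0.61, 0.684], [0.0, 0.0, 0.0, 1.0]]
[[457.7, 0.0, 325.2], [0.0, 457.7, 206.6], [0.0, 0.0, 1.0]] [[0.15, -0.968, 0.203, 0.458], [-0.989, -0.147, 0.029, 0.022], [0.001, -0.205, -0.979, 1.015], [0.0, 0.0, 0.0, 1.0]]
0.0188 [[-9.45478306e-01  3.25684795e-01 -4.33434998e-04]
 [ 3.25685073e-01  9.45477775e-01 -1.00510396e-03]
 [ 8.24560788e-05 -1.09146730e-03 -9.99999401e-01]] 0.1
```

View pics/scene0.png

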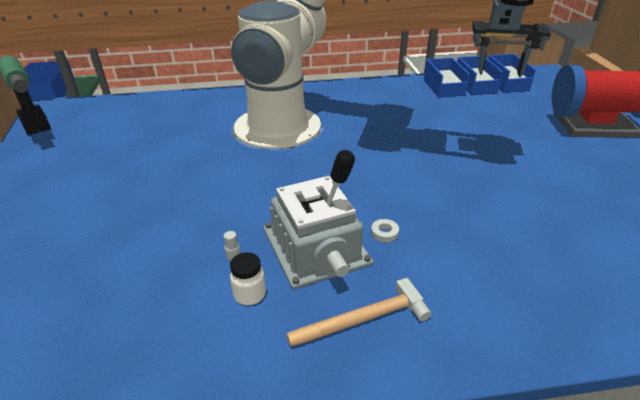

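View pics/top0.png

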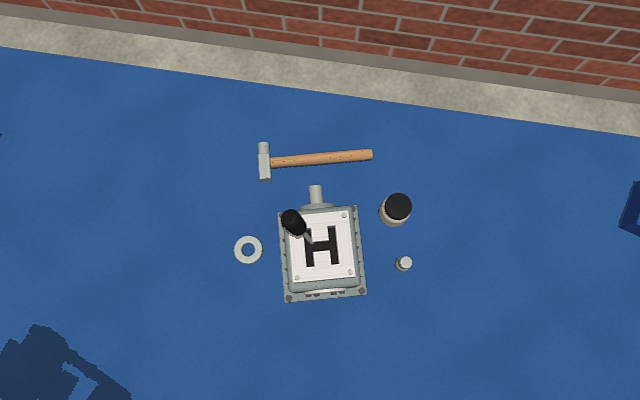

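The scene view shows the lever leaning left and forward, with the knob at about (343,165). In the top view the gate plate is centred near (321,246), and the knob is at about (293,222), in first. The jar at (396,210) and socket at (404,263) are on the right, the bearing at (248,250) is on the left, and the hammer is beyond the gearbox.

```bash
cat > h.py <<'E'
from rig import arm
import cv2,numpy as np
def ray(n,uv):
    c=arm.get_calibration(n);T=np.array(c["cam_to_world"]);d=T[:3,:3]@np.linalg.solve(np.array(c["intrinsics"]),[uv[0],uv[1],1])
    return T[:3,3],d/np.linalg.norm(d)
def onz(n,uv,z):
    o,d=ray(n,uv);return o+d*(z-o[2])/d[2]
def tri(a,b):
    (o1,d1),(o2,d2)=a,b
    s=np.linalg.lstsq(np.c_[d1,-d2],o2-o1,rcond=None)[0]
    p,q=o1+s[0]*d1,o2+s[1]*d2
    return (p+q)/2,np.linalg.norm(p-q)
def blob(mask,box):
    m=np.zeros(mask.shape,np.uint8);x0,y0,x1,y1=box;m[y0:y1,x0:x1]=mask[y0:y1,x0:x1]
    n,l,s,c=cv2.connectedComponentsWithStats(m);i=1+np.argmax(s[1:,4]);return (l==i).astype(np.uint8),c[i],s[i]
E
python3 - <<'E'
from h import *
t=arm.snapshot("top");s=arm.snapshot("scene")
w=(t.min(2)>175).astype(np.uint8)
m,c,st=blob(w,(265,190,375,310));print("plate",st)
cn=max(cv2.findContours(m,cv2.RETR_EXTERNAL,cv2.CHAIN_APPROX_NONE)[0],key=len)
P=np.array([onz("top",p[0],.130)[:2] for p in cn],np.float32)
r=cv2.minAreaRect((P*1000).astype(np.float32));print(r)
mt,ct,a=blob((t.max(2)<50).astype(np.uint8),(275,203,309,237));print("knob top",ct,a)
ms,cs,b=blob((s.max(2)<60).astype(np.uint8),(325,145,360,188));print("knob scene",cs,b)
print(tri(ray("top",ct),ray("scene",cs)))
# H mask: right column
for z,box,f,nm in((0.085,(380,190,415,222),lambda i:i.max(2)<50,"jar lid"),(0.06,(396,255,413,272),lambda i:i.min(2)>130,"socket"),(0.018,(232,234,264,266),lambda i:i.min(2)>130,"bearing")):
    _,cc,ss=blob(f(t).astype(np.uint8),box);print(nm,cc,ss[4],onz("top",cc,z))
for p in((263,145),(263,180),(372,155)): print("hammer",onz("top",p,.02))
E
```

```text
plate [ 289  211   67   72 2896]
((564.1275634765625, 45.666900634765625), (129.89060974121094, 120.7066650390625), 14.09058666229248)
knob top [293.35381356 222.33474576] [281 209  28  27 472]
knob scene [342.08301158 166.23552124] [331 151  23  32 518]
(array([0.58705695, 0.09717406, 0.2160811 ]), np.float64(0.00034286374909278785))
jar lid [397.58135283 206.04570384] 547 [ 0.67463255 -0.09903897  0.085     ]
socket [405.72072072 261.97297297] 111 [ 0.56487716 -0.13302053  0.06      ]
bearing [247.65246637 249.15919283] 446 [0.54553494 0.20458906 0.018     ]
hammer [0.78528331 0.21351634 0.02      ]
hammer [0.70381416 0.19883114 0.02      ]
hammer [ 0.79902053 -0.03591468  0.02      ]
```

```bash
cat >> h.py <<'E'
a=np.radians(14.09);gx=np.array([np.cos(a),np.sin(a),0]);gy=np.array([-gx[1],gx[0],0]);O=np.array([.5641,.0457,0])
R=np.c_[-gx,gy,[0,0,-1]]
W=lambda x,y,z:O+gx*x/1000+gy*y/1000+np.array([0,0,z/1000])
def loc(p): d=np.asarray(p)-O;return np.round(1000*np.array([d@gx,d@gy,d[2]]),1)
def push(p,q,z,n,lim):
    "line p->q (local mm) in n chunks, stopping at lim N"
    f0=np.array(arm.current_force())
    for k in np.linspace(0,1,n+1)[1:]:
        v=np.array(p)*(1-k)+np.array(q)*k
        arm.move_l(W(*v,z),R,feed=.06)
        f=np.array(arm.current_force())-f0
        print(np.round(v,1),"F",np.round([f@gx,f@gy,f[2]],1))
        if np.hypot(f@gx,f@gy)>lim: print("limit");break
    print("t",arm.current_t())
def look(tag):
    for n in("scene","top"): cv2.imwrite(f"pics/{tag}_{n}.png",arm.snapshot(n)[:,:,::-1])
E
python3 - <<'E'
from h import *
arm.grip(0.0)
arm.move_to(W(95,50,300),R)
arm.move_l(W(95,50,205),R,feed=.12)
print(arm.current_t(),arm.current_width())
push((95,50),(36,50),205,8,15)
look("p1")
t=np.hstack([cv2.imread("pics/p1_scene.png")[100:300,200:500],cv2.imread("pics/p1_top.png")[130:330,200:450]])
cv2.imwrite("pics/p1.png",t)
E
```

```text
4.8333 0.000539395797206382
[87.6 50. ] F [-0.5 -1.1  0.2]
[80.2 50. ] F [ 0.2 -1.1 -0.5]
[72.9 50. ] F [ 0.8 -1.3 -0.6]
[65.5 50. ] F [ 0.5 -0.7  0. ]
[58.1 50. ] F [ 0.7 -0.8  0.4]
[50.8 50. ] F [ 0.7 -1.2  0.1]
[43.4 50. ] F [1.3 0.  0.4]
[36. 50.] F [ 1.5 -0.7 -0.9]
t 7.0333
```

View pics/p1.png

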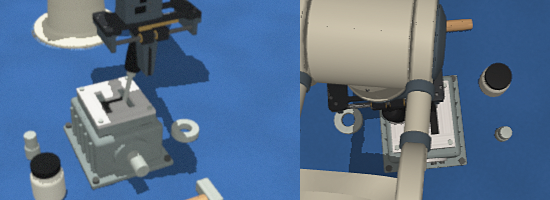

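The picture shows the closed fingers against the front of the knob, which now looks close to neutral. I'll lift clear and measure it.

```bash
cat >> h.py <<'E'
def knob(box,z,tag):
    s=arm.snapshot("scene");m,c,st=blob((s.max(2)<60).astype(np.uint8),box)
    cv2.imwrite(f"pics/{tag}.png",s[:,:,::-1]);print("knob",c,st,loc(onz("scene",c,z)))
E
python3 - <<'E'
from h import *
arm.move_l(W(46,50,205),R,feed=.1)
arm.move_l(W(46,50,300),R,feed=.15)
arm.move_l(W(0,115,300),R,feed=.15)
knob((315,130,365,190),.2205,"k1")
print(arm.current_t())
im=cv2.imread("pics/k1.png")[100:300,220:470];cv2.imwrite("pics/k1c.png",cv2.resize(im,None,fx=2,fy=2))
E
```

```text
knob [334.87781955 155.85526316] [325 140  22  33 532] [  2.3  43.9 220.5]
8.9
```

View pics/k1c.png

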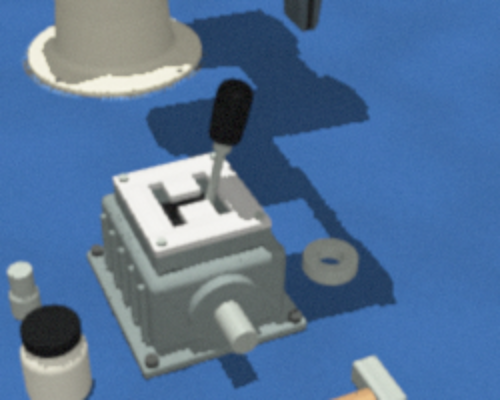

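The knob is clear at full-frame (335,156), about 2 mm from neutral in the left column. Next I push it across.

```bash
python3 - <<'E'
from h import *
arm.move_l(W(1,100,300),R,feed=.15)
arm.move_l(W(1,100,205),R,feed=.12)
push((1,100),(1,0),205,9,12)
push((1,0),(1,-14),205,7,8)
arm.move_l(W(1,10,205),R,feed=.1)
arm.move_l(W(1,10,300),R,feed=.15)
arm.move_l(W(-60,10,300),R,feed=.15)
knob((250,120,315,200),.2205,"k2")
print(arm.current_t())
im=cv2.imread("pics/k2.png")[100:300,220:470];cv2.imwrite("pics/k2c.png",cv2.resize(im,None,fx=2,fy=2))
E
```

```text
[ 1.  88.9] F [-0.  -0.5  1.2]
[ 1.  77.8] F [-0.2 -0.9  1. ]
[ 1.  66.7] F [ 0.1 -0.3  0.7]
[ 1.  55.6] F [-1.  -0.2  0.3]
[ 1.  44.4] F [ 0.4 -0.1  0.7]
[ 1.  33.3] F [-0.5  0.5  0.9]
[ 1.  22.2] F [0.1 0.5 0.9]
[ 1.  11.1] F [-0.2 -1.8  0.4]
[1. 0.] F [-0.8 -0.9  0.4]
t 13.0917
[ 1. -2.] F [0.5 1.4 0.4]
[ 1. -4.] F [0.2 0.8 0. ]
[ 1. -6.] F [0.8 0.9 0. ]
[ 1. -8.] F [1.5 0.4 1.5]
[  1. -10.] F [1.  1.  1.1]
[  1. -12.] F [-0.1  0.5 -0.2]
[  1. -14.] F [0.5 1.4 0.9]
t 14.8417
knob [292.28880866 164.85379061] [281 149  23  33 554] [ 1.000e-01 -4.220e+01  2.205e+02]
16.625
```

View pics/k2c.png

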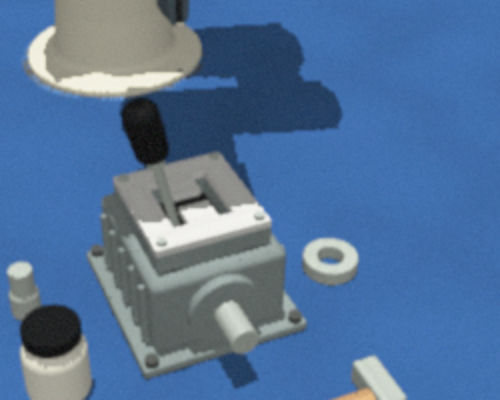

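The lever is at full-frame (292,165), in the right column at neutral, but I felt no stop force. I'll push sideways until it meets the stop.

```bash
python3 - <<'E'
from h import *
arm.move_l(W(1,10,300),R,feed=.15)
arm.move_l(W(1,10,205),R,feed=.12)
push((1,10),(1,-12),205,2,9)
push((1,-12),(1,-24),205,8,9)
arm.move_l(W(1,10,205),R,feed=.1)
arm.move_l(W(1,10,300),R,feed=.15)
arm.move_l(W(-60,-10,300),R,feed=.15)
knob((250,120,315,200),.2205,"k3")
print(arm.current_t())
E
```

```text
[ 1. -1.] F [-0.4 -0.1 -1. ]
[  1. -12.] F [-0.8  1.6 -1.5]
t 18.7917
[  1.  -13.5] F [ 0.2 -1.2  0.9]
[  1. -15.] F [ 0.6 -0.1 -0.4]
[  1.  -16.5] F [ 1.6 -1.3 -0.2]
[  1. -18.] F [1.2 0.  0.4]
[  1.  -19.5] F [ 0.3  1.1 -0.2]
[  1. -21.] F [0.7 1.9 0.1]
[  1.  -22.5] F [ 0.3  4.  -0.3]
[  1. -24.] F [ 0.4  5.4 -1.2]
t 20.7917
knob [290.11700183 165.95978062] [279 150  23  33 547] [  2.  -47.2 220.5]
22.6917
```

It's at the stop (force rising, knob y ≈ -47). Next, push forward into third.

```bash
python3 - <<'E'
from h import *
arm.move_l(W(-60,-46,300),R,feed=.15)
arm.move_l(W(-60,-46,205),R,feed=.12)
push((-60,-46),(12,-46),205,8,12)
push((12,-46),(36,-46),205,14,9)
arm.move_l(W(-10,-46,205),R,feed=.1)
arm.move_l(W(-60,-46,205),R,feed=.15)
arm.move_l(W(-80,-46,320),R,feed=.15)
z=.026+.2*np.cos(.2355)*np.cos(.2915)
knob((250,120,330,215),z,"k4")
print(arm.current_t())
im=cv2.imread("pics/k4.png")[100:350,220:470];cv2.imwrite("pics/k4c.png",cv2.resize(im,None,fx=2,fy=2))
E
```

```text
[-51. -46.] F [-0.2  0.1 -1.1]
[-42. -46.] F [-0.3 -0.4 -0.2]
[-33. -46.] F [-0.7 -0.2 -0.3]
[-24. -46.] F [ 0.4 -0.2 -0.4]
[-15. -46.] F [0.8 0.1 0.2]
[ -6. -46.] F [ 0.2 -0.1 -0.5]
[  3. -46.] F [ 0.6 -0.1 -0.1]
[ 12. -46.] F [-0.6  0.3 -0.2]
t 26.425
[ 13.7 -46. ] F [-0.2 -0.5  0.7]
[ 15.4 -46. ] F [ 0.7 -0.5 -1.6]
[ 17.1 -46. ] F [ 0.3 -0.1 -0.7]
[ 18.9 -46. ] F [ 0.2  0.7 -0.4]
[ 20.6 -46. ] F [-0.6 -0.2  0.4]
[ 22.3 -46. ] F [-0.7  0.9  0.4]
[ 24. -46.] F [ 0.1 -0.5 -0.3]
[ 25.7 -46. ] F [-3.7 -0.3 -0.6]
[ 27.4 -46. ] F [-5.2 -0.2 -1.1]
[ 29.1 -46. ] F [-5.8 -0.4 -0.9]
[ 30.9 -46. ] F [-7.7 -0.8 -0.5]
[ 32.6 -46. ] F [-9.1  0.2 -2. ]
limit
t 29.425
knob [302.66306306 186.90990991] [291 171  33  37 555] [ 63.3 -45.3 212.3]
31.4583
```

View pics/k4c.png

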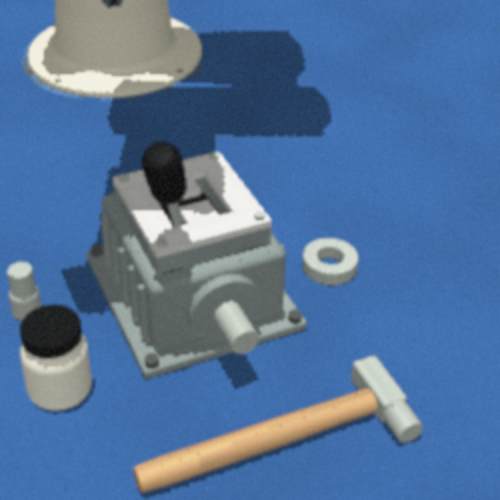

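The lever is at the forward stop in the right column, with the knob at full-frame (302,187). The loose items are where they started and the hand is clear.

```bash
python3 -c "
from rig import arm
arm.sleep(.3);print(arm.sign_off())"
```

```text
the job is handed in; nothing more can be done
None
```

I pushed the lever to neutral, across to the right-hand column, and forward to its end stop in third, then handed the job in at about 32 s. The hand was clear and the loose things looked undisturbed in the last picture, but no verdict came back.

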